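Run a ring gauge down a stud until it goes tight, then back it off one turn

ROBOT

A 6-joint arm with a two-finger parallel gripper is mounted at the origin on the work surface. World frame = base frame: x ahead of the robot, y to its left, z up, the work surface at z = 0. Lengths are in m, angles in rad, forces in N, time in s.
With the tool pointing down it reaches from about 0.3 to 0.775 m from the base axis. Payload 14.6 kg.
Tool frame: the origin (TCP) lies on the centre line of the jaws, within the pads' length; the fingertips stand 19 mm ahead of it and the grasp point (between the pads) is the TCP; z points along the fingers, x is the direction in which the jaws open and shut, and the axes are right-handed (so a half turn about z gives the same grasp; the last joint's range is limited). The gripper opens to 94 mm and grips with 3 to 60 N. Pads are 16 mm wide; open, the fingers measure 119 mm over their backs; the gripper's body (75 mm by 177 mm) begins 78 mm behind the grasp point.
Start: joints at [1.239, 0.3, 1.521, -0, 1.321, -0.067], TCP at [0.144, 0.531, 0.224] pointing down, gripper open.
Joint ranges: [-3.03, 3.03], [-0.79, 2.21], [0.23, 2.52], [-1.04, 4.18], [0, 3.07], [-2.55, 2.55]. Speed limits (rad/s): [2.22, 2.22, 2.57, 3.14, 3.14, 3.14].

INTERFACE

Orientations are given as [roll, pitch, yaw] about the fixed x, y, z axes, in that order (R = Rz(yaw) Ry(pitch) Rx(roll)).
In Python, from station import ctrl, imaging gives the robot as it stands.
- The arm moves only by the shell command python3 -m handwheel 'ROWS' [OPENING] [FORCE]. ROWS is JSON, a list that holds one entry, the list of rows, each a list of 4 numbers: the shift along the tool's x, y, z in m, then the turn about the tool's z in rad. A call has 1 to 10 rows; each row shifts and turns the pose as measured when the row begins, along the tool's axes as they then stand; what a row does not reach is not made up. A row lasts 1/10 s, in which the tool goes at most 50 mm and 8.59 degrees, less where a joint would pass 70% of its speed; a pose out of reach is approached as far as the arm can. A call is refused whole if a number of a shift passes 0.05 or a number of a turn 0.15, either way. A call with a gripper value outside its range is refused whole. OPENING is the finger opening in m, from 0 to 0.094, set as the call begins (- or left out, the last holds). The fingers move at their own pace and stop on an object; FORCE is the grip in N (left out, the last holds). Time passes only in rows, so rows that do not move let the fingers close. It gives the time, the measured TCP pose, the force and the opening at its end, in the units of the state.
- ctrl.get_obs(): the state, without advancing time (a new reading comes with each control period).
- imaging.camera(name): name is "side" or "top" or "wrist"; returns the picture (400x640x3 uint8, red, green, blue); there is no depth.
- imaging.camera_model(name): a dict with "camera_matrix" (3x3 intrinsics, pixels), "k1" (the pictures are not rectified: a ray, as slopes to the right and down, at radius r is drawn at 1 + k1 r^2 times it, then the intrinsics apply), "position" and "attitude" of the camera in the world. Camera axes: x right, y up, looking along -z (the intrinsics and any distortion apply to the point x, -y, -z); pixel columns grow to the right and rows downward; lengths in m; the calibration is good to about 2 mm. A picture is of the moment at which its call begins: read the wrist's pose just before it. camera_model takes no time and is no camera call; for the wrist camera it gives the pose at the moment of the call.
- ctrl.hand_in(): hands the job in, once; it reports no verdict.
The state is a dict: "time_s": time; "qpos": joint angles; "joint_vel": joint speeds; "tau": joint torques, N m; "ee_pos": TCP position; "eef_rot": TCP orientation; "force": force on the tool from outside, world axes, zero at the start; "moment": the same for the moment, N m; "grip_width": finger opening in m.
Only numpy, scipy, OpenCV 4.12 (cv2) and the standard library are available. Lean on these libraries where they do the work, as an engineer would, in place of code of your own. Each camera call takes 0.05 s, during which the arm holds its last target. There are 200 camera calls.

TASK

Lift the pewter-gray bottom cap off the tip of the threaded stud and set it down, standing as it was with its open side down, in the empty pocket of the wooden parts tray. Then screw the knurled ring gauge on the stud down (clockwise seen from above) until you feel it go tight, without forcing it, and from there back it off exactly one full turn and let go. Do not drop the cap, and leave everything else on the bench where it is.

Things in the scene. Friction and masses are not known exactly. Their poses are not given: they have to be found in the camera images.
- stud_block: Blue block 150 x 90 x 30 mm (x, y, z), fixed to the bench. Origin: centre of its underside; z up. A brass threaded stud, 14 mm diameter, stands on its middle (on the origin's z axis). Two guard posts, 10 mm thick with red ends, stand on it at x = +64 and -64 mm (y = 0), tops 84 mm above the bench: 59 mm free from the gauge's axis to either post, so a wide open gripper can strike them.
- stud_top (a point): Tip of the threaded stud, on its axis, 110 mm above the bench (the cap's roof rests on it at the start). Axes as stud_block.
- gauge_mid (a point): Middle of the ring gauge, on the stud's axis: a round dark knurled grip ring, 48 mm diameter, 14 mm thick (7 mm above and below this point), round a bright threaded core, already started on the stud; red radial marks on both tops, in line when relaxed, at its own +x. z up. Sinks 3 mm for each turn down; 71 mm above the bench where it meets the rubber washer and is tight.
- gauge (a joint): Turning of the gauge's threaded core, rad: grows when turned clockwise seen from above (down). 0 where it is seated on the washer and turns no further; starts between -5.5 and -2.5 (0.4 to 0.9 turn to go). The free thread drags 0.06 N m and stays where left, up to -12.
- grip_ring (a joint): Twist of the knurled ring ahead of the core, rad, clockwise seen from above positive: it drives the core through a spring of 1.2 N m per rad, so 0.05 while turning freely; once the core is seated it winds up and resistance rises: tight above 0.15 (0.2 N m), forced beyond 0.8 (1 N m). Let go, it returns to 0.
- bottom_cap: Pewter-gray cast bottom cap, a round cup upside down: 28 mm diameter (29 over its rib), 22 mm tall, open below (hollow 19 mm wide, 14 mm deep), about 70 g. Origin: centre of its underside (the open rim), z up. Starts loosely over the stud's tip, rim 96 mm and top 118 mm above the bench.
- tray: Open wooden tray, fixed to the bench, 154 x 122 mm, 26 mm tall, walls 4 mm, floor 4 mm thick. Origin: centre of its underside, z up. A 4 mm wall at x = 0, along y, as tall as the sides, parts it into two pockets, each 71 mm (x) by 114 mm (y). The -x pocket holds the valve button; the empty pocket is the +x one, centred at x = 39 mm, y = 0.
- valve_button: Rosewood valve button, 23 mm diameter, 11 mm tall, in the tray's -x pocket. Leave alone. Origin: centre of its underside.
- leadpipe_stub: Polished brass tube stub, 13 mm diameter, 90 mm long, lying along its own x. Leave alone. Origin: under its middle.
- lap_rod: Chromed steel rod, 14 mm diameter, 110 mm long, lying along its own x. Leave alone. Origin: under its middle.
- valve_piston: Chromed valve piston standing upright, 17 mm diameter, 56 mm tall. Leave alone. Origin: centre of its underside.
- compound_jar: Closed amber jar, 54 mm diameter, 55 mm tall. Leave alone. Origin: centre of its underside.
- brush: Brush, 170 mm long, lying along its own x. Leave alone. Origin: on its underside, near its middle.
There are look-alikes about, which are no part of the job. Of the things that look like the bottom_cap, the middle-sized one is meant.

How it is judged:
By the outcome, as a careful person would: the job done as asked, in the order asked, and still so for the second after the job is handed in, with the robot touching nothing.
It also fails if it takes over 72 s, if anything falls off the work surface, if the arm or the gripper's body presses on something with over 40 N, if the wrist force passes 120 N, or if a joint passes its speed limit or range.

## Working session

There is one attempt and no reset: what is moved stays moved. The work goes in short steps, Python scripts to look and compute and a shell command to move; the robot and the scene stay as the last step left them, time stands still between calls to the robot, and variables do not carry over. Pictures are saved under pics/ and viewed, about 8 in all and at most 12, crops included, and the job is handed in when it is done.

```bash
ls; mkdir -p pics; cat > h.py <<'E'
import numpy as np, cv2
from station import ctrl, imaging
from scipy.spatial.transform import Rotation as R
def rot(a):
    a=np.array(a,float)
    return a if a.shape==(3,3) else (R.from_quat(a).as_matrix() if a.size==4 else R.from_euler('xyz',a).as_matrix())
def snap(n,f):
    m=imaging.camera_model(n); im=imaging.camera(n)
    cv2.imwrite('pics/'+f+'.png',im[:,:,::-1]); np.save('pics/'+f+'.npy',np.array([m],dtype=object)); return im,m
def load(f): return cv2.imread('pics/'+f+'.png'), np.load('pics/'+f+'.npy',allow_pickle=True)[0]
def ray(m,u,v):
    K=np.array(m['camera_matrix']); k=m['k1']
    p=cv2.undistortPoints(np.array([[[u,v]]],float),K,np.array([k,0,0,0.]))[0,0]
    return np.array(m['position']), rot(m['attitude'])@np.array([p[0],-p[1],-1])
def onz(m,u,v,z):
    o,d=ray(m,u,v); return o+d*(z-o[2])/d[2]
def proj(m,P):
    p=rot(m['attitude']).T@(np.array(P)-m['position']); K=np.array(m['camera_matrix'])
    s=np.array([p[0],-p[1]])/-p[2]; s=s*(1+m['k1']*(s@s)); return K[:2,:2]@s+K[:2,2]
E
python3 - <<'E'
from h import *
print(ctrl.get_obs())
for n in('top','side','wrist'):
    im,m=snap(n,n+'0'); print(n,m)
E
```

```text
pics
{'time_s': 0.0, 'qpos': array([ 1.23936381e+00,  3.00462304e-01,  1.52157242e+00, -1.14509063e-05,
        1.32068061e+00, -6.66274198e-02]), 'joint_vel': array([0.00087158, 0.00096882, 0.0010385 , 0.00040429, 0.00152563,
       0.00169406]), 'tau': array([ 2.98172645e-04, -5.31803012e+01, -3.52734768e+01,  7.08395010e-02,
        2.43634649e-02, -7.12231008e-05]), 'ee_pos': array([0.14389072, 0.53060263, 0.2238948 ]), 'eef_rot': array([-3.14152897e+00,  1.12092959e-03,  1.30599411e+00]), 'force': array([ 0.30141904,  0.20532803, -0.03088727]), 'moment': array([-0.03348622, -0.02224023, -0.00033207]), 'grip_width': 0.09387222179033929}
top {'camera_matrix': array([[420.18762608,   0.        , 318.101403  ],
       [  0.        , 420.18762608, 194.35345321],
       [  0.        ,   0.        ,   1.        ]]), 'k1': 0.023331066969399794, 'position': array([ 0.39903883, -0.05496035,  1.03286302]), 'attitude': array([ 0.20073511,  0.00574324, -1.55267101])}
side {'camera_matrix': array([[369.52727079,   0.        , 317.39408829],
       [  0.        , 369.52727079, 197.14979646],
       [  0.        ,   0.        ,   1.        ]]), 'k1': -0.08267178199826822, 'position': array([0.3898863 , 0.55001069, 0.45713593]), 'attitude': array([ 1.06190127,  0.01689998, -2.85780063])}
wrist {'camera_matrix': array([[316.80971763,   0.        , 322.2614072 ],
       [  0.        , 316.80971763, 196.61634666],
       [  0.        ,   0.        ,   1.        ]]), 'k1': -0.028464405286715466, 'position': array([0.06710364, 0.55113081, 0.38458266]), 'attitude': array([-2.77553770e-01,  1.24205101e-03,  1.30618547e+00])}
```

View pics/top0.png

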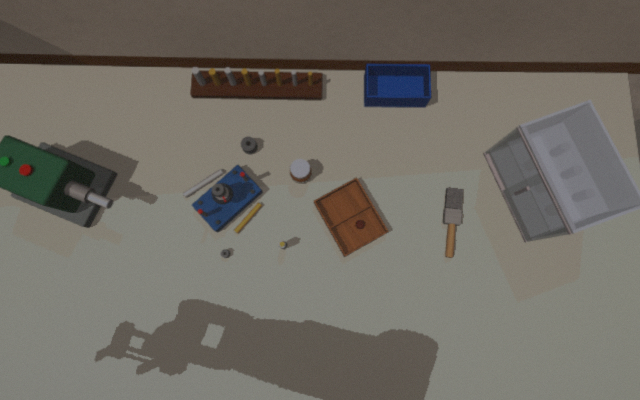

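View pics/side0.png

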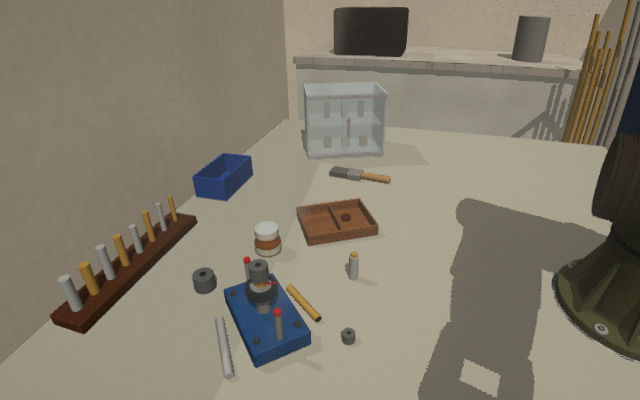

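The top view shows the block at about (228,198) with the cap on the stud near (221,190), and the tray at (351,218). The valve button is at (360,224), so the empty pocket is the upper-left one. The look-alike caps are at (249,145) and (225,254). Next I'll measure these.

```bash
python3 - <<'E'
from h import *
def blobs(im,lo,hi,amin,roi):
    hsv=cv2.cvtColor(im,cv2.COLOR_BGR2HSV); mk=cv2.inRange(hsv,lo,hi)
    M=np.zeros_like(mk); x0,y0,x1,y1=roi; M[y0:y1,x0:x1]=mk[y0:y1,x0:x1]
    n,l,s,c=cv2.connectedComponentsWithStats(M); return [(c[i].round(1),s[i][4],s[i][:4]) for i in range(1,n) if s[i][4]>=amin],M
t,mt=load('top0'); s,ms=load('side0')
for nm,im,m,roi in(('top',t,mt,(180,155,280,240)),('side',s,ms,(215,245,320,365))):
    for lo,hi in(((0,150,90),(6,255,255)),((172,150,90),(180,255,255))):
        b,_=blobs(im,lo,hi,3,roi)
        for c in b: print(nm,'red',c,onz(m,*c[0],0.084).round(4))
    b,M=blobs(im,(100,120,40),(125,255,255),100,roi)
    pts=cv2.findNonZero(M); h=cv2.convexHull(pts); r=cv2.minAreaRect(h); print(nm,'blue',r)
    ap=cv2.approxPolyDP(h,4,True)[:,0]
    for p in ap: print(p,onz(m,*p,0.03).round(4),onz(m,*p,0).round(4))
b,M=blobs(t,(3,120,60),(14,255,255),50,(305,170,395,262))
h=cv2.convexHull(cv2.findNonZero(M)); ap=cv2.approxPolyDP(h,4,True)[:,0]
for p in ap: print('tray',p,onz(mt,*p,0.026).round(4))
A=cv2.resize(t[160:240,180:260],(600,600),interpolation=cv2.INTER_CUBIC)[:,:]
B=cv2.resize(s[245:365,220:320],(500,600),interpolation=cv2.INTER_CUBIC)
cv2.imwrite('pics/c1.png',cv2.resize(np.hstack([A,B]),(800,436)))
E
```

```text
top red (array([241.9, 174.1]), np.int32(8), array([241, 173,   3,   3], dtype=int32)) [0.6371 0.1322 0.084 ]
top red (array([224.7, 200.3]), np.int32(3), array([224, 200,   2,   2], dtype=int32)) [0.5744 0.1684 0.084 ]
top red (array([199.7, 211.1]), np.int32(9), array([198, 210,   4,   3], dtype=int32)) [0.5483 0.2238 0.084 ]
top red (array([242.5, 172.8]), np.int32(4), array([241, 172,   4,   3], dtype=int32)) [0.6402 0.131  0.084 ]
top red (array([201., 210.]), np.int32(3), array([200, 209,   3,   3], dtype=int32)) [0.5509 0.2211 0.084 ]
top blue ((226.54234313964844, 197.5482177734375), (34.932804107666016, 61.19655227661133), 48.71529006958008)
[260 191] [0.6089 0.0964 0.03  ] [0.6152 0.101  0.    ]
[216 229] [0.5141 0.1975 0.03  ] [0.5176 0.205  0.    ]
[193 205] [0.5715 0.257  0.03  ] [0.5767 0.2664 0.    ]
[236 166] [0.671  0.1586 0.03  ] [0.6791 0.1649 0.    ]
side red (array([246.6, 259.5]), np.int32(31), array([244, 257,   6,   6], dtype=int32)) [0.6358 0.1355 0.084 ]
side red (array([268.4, 282.9]), np.int32(7), array([266, 282,   5,   3], dtype=int32)) [0.5805 0.177  0.
[... 193 characters left out ...]
type=int32)) [0.5474 0.2263 0.084 ]
side red (array([273.3, 310. ]), np.int32(3), array([273, 309,   2,   3], dtype=int32)) [0.5533 0.225  0.084 ]
side blue ((267.3287658691406, 316.1232604980469), (84.41580200195312, 63.56013107299805), 65.55604553222656)
[309 343] [0.5052 0.2226 0.03  ] [0.5133 0.1996 0.    ]
[255 364] [0.564  0.2752 0.03  ] [0.5763 0.2559 0.    ]
[224 290] [0.6727 0.1592 0.03  ] [0.6926 0.1318 0.    ]
[272 274] [0.6109 0.1003 0.03  ] [0.6264 0.0687 0.    ]
[308 329] [0.514  0.1991 0.03  ] [0.5227 0.1744 0.    ]
tray [387 231] [ 0.5169 -0.2123  0.026 ]
tray [344 255] [ 0.458  -0.1096  0.026 ]
tray [305 179] [ 0.6418 -0.0125  0.026 ]
tray [357 179] [ 0.644  -0.1405  0.026 ]
```

View pics/c1.png

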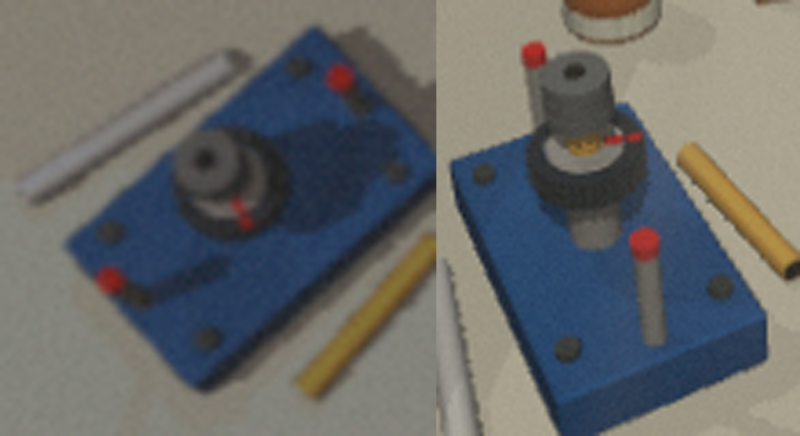

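The crop shows the cap's roof hole at about (217.6,189.4) in the top view and (258.3,264.8) in the side view. The red marks on the gauge point toward image-down. The block comes out at about (0.592, 0.178), and the posts are 128 mm apart, which matches the given size.

```bash
python3 - <<'E'
from h import *
t,mt=load('top0'); s,ms=load('side0')
print('cap',onz(mt,217.6,189.4,.118).round(4),onz(ms,258.3,264.8,.118).round(4))
for nm,im,m,roi in(('top',t,mt,[(310,205),(352,174),(395,232),(345,262)]),('side',s,ms,[(290,195),(375,195),(385,250),(290,250)])):
    M=cv2.inRange(cv2.cvtColor(im,cv2.COLOR_BGR2HSV),(0,110,50),(16,255,255)); P=np.zeros_like(M); cv2.fillPoly(P,[np.array(roi)],255); M&=P
    n,l,st,c=cv2.connectedComponentsWithStats(M); i=1+st[1:,4].argmax()
    h=cv2.convexHull(cv2.findNonZero((l==i).astype(np.uint8))); box=cv2.approxPolyDP(h,4,True)[:,0]
    for p in box: print(nm,p,onz(m,*p,.026).round(4))
print('button',onz(mt,360,224.5,.015).round(4))
A=cv2.resize(t[172:262,305:395],(400,400),interpolation=cv2.INTER_CUBIC);B=cv2.resize(s[190:250,290:385],(400,253),interpolation=cv2.INTER_CUBIC)
cv2.imwrite('pics/c2.png',np.hstack([A,np.vstack([B,np.zeros((147,400,3),np.uint8)])]))
E
```

```text
cap [0.5925 0.1777 0.118 ] [0.5919 0.1798 0.118 ]
top [387 231] [ 0.5169 -0.2123  0.026 ]
top [344 255] [ 0.458  -0.1096  0.026 ]
top [314 202] [ 0.5846 -0.0358  0.026 ]
top [356 179] [ 0.6439 -0.1381  0.026 ]
side [376 234] [ 0.4553 -0.0725  0.026 ]
side [308 244] [ 0.5784 -0.0048  0.026 ]
side [301 217] [ 0.6231 -0.0953  0.026 ]
side [304 206] [ 0.6314 -0.1421  0.026 ]
side [359 199] [ 0.5154 -0.206   0.026 ]
side [377 224] [ 0.4587 -0.1097  0.026 ]
button [ 0.5329 -0.1487  0.015 ]
```

View pics/c2.png

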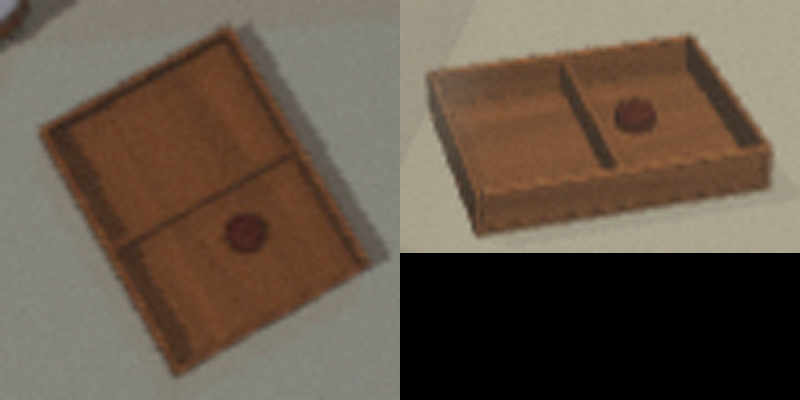

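The tray centre is about (0.551, −0.124) with its x axis at about 30°, so the empty pocket is centred at about (0.5845, −0.104). The button's measured position agrees with it being in the −x pocket. I'll move to the cap at (0.592, 0.1785), gripping at TCP z ≈ 0.1175 so the fingertips stay above the rim.

```bash
python3 -m handwheel '[[[-0.016,0.0375,0,0],[-0.016,0.0375,0,0],[-0.016,0.0375,0,0],[-0.016,0.0375,0,0],[-0.016,0.0375,0,0],[-0.016,0.0375,0,0],[-0.016,0.0375,0,0],[-0.016,0.0375,0,0],[-0.016,0.0375,0,0],[-0.016,0.0375,0,0]]]' 0.06 20
cat >> h.py <<'E'
def rel(x,y,z=None,yaw=None):
    o=ctrl.get_obs(); p=o['ee_pos']; Rm=rot(o['eef_rot']); d=np.array([x,y,p[2] if z is None else z])-p
    ty=o['eef_rot'][2]; print('t',round(o['time_s'],2),'p',p.round(4),'rpy',o['eef_rot'].round(3),'q6',o['qpos'][5].round(3),'F',o['force'].round(2),'M',o['moment'].round(3),'w',round(o['grip_width'],4))
    print('tool shift',(Rm.T@d).round(4), 'turn', None if yaw is None else round((ty-yaw+np.pi)%(2*np.pi)-np.pi,3))
E
python3 -c "
from h import *
rel(.592,.1785,.1175)"
```

```text
time_s: 1.15
ee_pos: [0.472, 0.2703, 0.2222]
eef_rot: [-3.14, 0.003, 1.314]
force: [0.4, 1.7, -0.5]
grip_width: 0.06
t 1.15 p [0.472  0.2703 0.2222] rpy [-3.140e+00  3.000e-03  1.314e+00] q6 -0.86 F [ 0.44  1.67 -0.55] M [-0.028  0.016 -0.034] w 0.06
tool shift [-0.0579  0.1396  0.1047] turn None
```

```bash
python3 -m handwheel '[[[-0.0145,0.035,0,0],[-0.0145,0.035,0,0],[-0.0145,0.035,0,0],[-0.0145,0.035,0,0],[0,0,0,0],[0,0,0,0]]]'
python3 -c "
from h import *
rel(.592,.1785,.1175)
snap('wrist','w1');snap('top','t1');snap('side','s1')
t=cv2.imread('pics/w1.png');s=cv2.imread('pics/s1.png')
cv2.imwrite('pics/c3.png',np.vstack([cv2.resize(t,(480,300)),cv2.resize(s[200:380,170:458],(480,300))]))"
```

```text
time_s: 1.75
ee_pos: [0.5994, 0.1698, 0.2195]
eef_rot: [-3.137, 0.005, 1.308]
force: [0.3, 0.7, -0.9]
grip_width: 0.0599
t 1.75 p [0.5994 0.1698 0.2195] rpy [-3.137  0.005  1.308] q6 -1.089 F [ 0.32  0.72 -0.89] M [0.006 0.029 0.021] w 0.0599
tool shift [ 0.007  -0.0089  0.1021] turn None
```

View pics/c3.png

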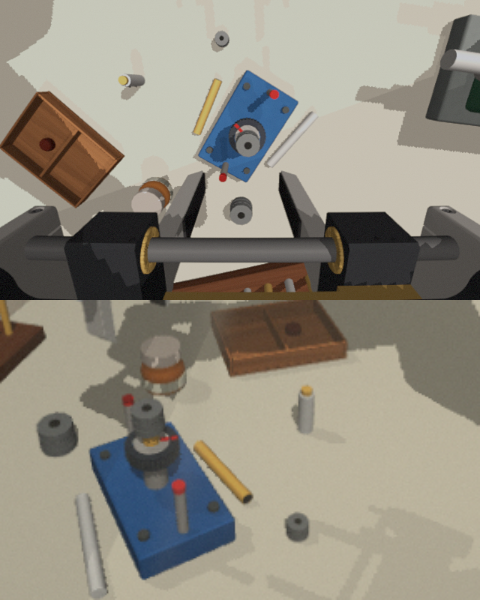

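The wrist view shows the cap roof at about (331,193) in full pixels, with the posts' red ends on both sides. I'll use it as an independent check.

```bash
python3 - <<'E'
from h import *
im,m=load('w1')
print('cap',onz(m,330.7,192.5,.118).round(4))
hsv=cv2.cvtColor(im,cv2.COLOR_BGR2HSV); M=cv2.inRange(hsv,(0,150,90),(7,255,255))|cv2.inRange(hsv,(172,150,90),(180,255,255)); M[250:]=0
n,l,s,c=cv2.connectedComponentsWithStats(M)
for i in range(1,n):
    if s[i][4]>8: print(c[i].round(1),s[i][4],onz(m,*c[i],.08).round(4))
g=cv2.medianBlur(cv2.cvtColor(im,cv2.COLOR_BGR2GRAY),3)[170:215,305:355]
ci=cv2.HoughCircles(cv2.resize(g,None,fx=4,fy=4,interpolation=cv2.INTER_CUBIC),cv2.HOUGH_GRADIENT,1,40,param1=80,param2=20,minRadius=30,maxRadius=90)
if ci is not None:
    for x,y,r in ci[0][:4]: print('circ',x/4+305,y/4+170,r/4,onz(m,x/4+305,y/4+170,.118).round(4))
rel(.592,.1785,.1175)
E
```

```text
cap [0.5924 0.1781 0.118 ]
[365.1 125.5] 114 [0.5483 0.2234 0.08  ]
[315.1 167.7] 28 [0.5746 0.168  0.08  ]
[320.1 173.1] 18 [0.581  0.1713 0.08  ]
[296.8 236.1] 90 [0.638  0.1311 0.08  ]
circ 330.875 193.625 15.6 [0.5934 0.1779 0.118 ]
circ 329.625 183.375 16.85 [0.5844 0.1792 0.118 ]
t 1.9 p [0.5987 0.1708 0.2201] rpy [-3.138  0.005  1.31 ] q6 -1.089 F [0.19 0.46 0.41] M [ 0.02  -0.022 -0.053] w 0.0597
tool shift [ 0.0063 -0.0081  0.1026] turn None
```

```bash
python3 -m handwheel '[[[0.006,-0.007,0,0],[0,0,0.025,0],[0,0,0.025,0],[0,0,0.02,0],[0,0,0.01,0],[0,0,0,0],[0,0,0,0]]]'
python3 -c "
from h import *
rel(.5927,.178,.1175)"
```

```text
time_s: 2.6
ee_pos: [0.589, 0.1859, 0.1414]
eef_rot: [3.141, 0.002, 1.318]
force: [0.1, 1.0, 0.4]
grip_width: 0.0602
t 2.6 p [0.589  0.1859 0.1414] rpy [3.141e+00 2.000e-03 1.318e+00] q6 -1.07 F [0.1  0.99 0.39] M [-0.026 -0.011 -0.002] w 0.0602
tool shift [-0.0067  0.0055  0.0239] turn None
```

```bash
python3 -m handwheel '[[[-0.006,0.005,0,0],[0,0,0,0],[0,0,0,0]]]'
python3 -c "
from h import *
rel(.5927,.178,.1175)"
```

```text
time_s: 2.9
ee_pos: [0.5934, 0.1786, 0.1442]
eef_rot: [3.138, 0.0, 1.318]
force: [0.3, 0.1, -0.0]
grip_width: 0.0601
t 2.9 p [0.5934 0.1786 0.1442] rpy [3.138 0.    1.318] q6 -1.083 F [ 0.26  0.06 -0.01] M [ 0.068 -0.034 -0.008] w 0.0601
tool shift [-0.0008 -0.0006  0.0267] turn None
```

```bash
python3 -m handwheel '[[[-0.001,0,0.008,0],[0,0,0.008,0],[0,0,0.008,0],[0,0,0,0],[0,0,0,0]]]'
python3 -c "
from h import *
rel(.5927,.178,.1175)"
```

```text
time_s: 3.4
ee_pos: [0.5932, 0.1773, 0.1178]
eef_rot: [3.138, 0.0, 1.317]
force: [0.9, -0.1, -0.6]
grip_width: 0.0602
t 3.4 p [0.5932 0.1773 0.1178] rpy [3.138 0.    1.317] q6 -1.085 F [ 0.88 -0.11 -0.61] M [ 0.015 -0.021 -0.012] w 0.0602
tool shift [ 0.0006 -0.0007  0.0003] turn None
```

Aligned, so I'll close on the cap and look at it from the side.

```bash
python3 -m handwheel '[[[0,0,0,0],[0,0,0,0],[0,0,0,0],[0,0,0,0],[0,0,0,0],[0,0,0,0],[0,0,0,0],[0,0,0,0]]]' 0.015 20
python3 -c "
from h import *
rel(.5927,.178,.1175)
snap('side','s2')
t=cv2.imread('pics/s2.png'); cv2.imwrite('pics/c4.png',cv2.resize(t[190:340,180:340],(640,600),interpolation=cv2.INTER_CUBIC))"
```

```text
time_s: 4.2
ee_pos: [0.5934, 0.1774, 0.1184]
eef_rot: [3.138, 0.0, 1.317]
force: [0.1, -0.3, -0.1]
grip_width: 0.0278
t 4.2 p [0.5934 0.1774 0.1184] rpy [3.138 0.    1.317] q6 -1.084 F [ 0.09 -0.27 -0.09] M [-0.06  -0.044 -0.021] w 0.0278
tool shift [ 0.0004 -0.0008  0.0009] turn None
```

View pics/c4.png

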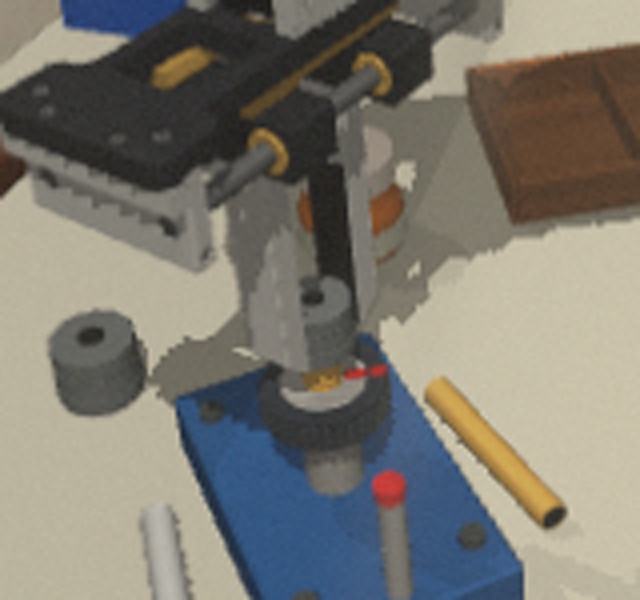

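The cap is held with the fingers at 27.8 mm (28 mm cap), at crop (325,315). Now I lift it and turn the jaws to lie along the tray's y axis.

```bash
python3 -m handwheel '[[[0,0,-0.01,0],[0,0,-0.02,0],[0,0,-0.02,0],[0,0,-0.02,0],[0,0,-0.01,0],[0,0,0,0.14],[0,0,0,0.14],[0,0,0,0.14],[0,0,0,0.14],[0,0,0,0.14]]]' - 25
python3 -m handwheel '[[[0,0,0,0.14],[0,0,0,0.14],[0,0,0,0.14],[0,0,0,0.14],[0,0,0,0.14],[0,0,0,0.14],[0,0,0,0.14],[0,0,0,0.14],[0,0,0,0.14],[0,0,0,0.14]]]'
python3 -c "
from h import *
rel(.5845,-.104,yaw=-1.04)"
```

```text
time_s: 5.25
ee_pos: [0.5929, 0.1775, 0.2058]
eef_rot: [3.138, -0.004, 0.594]
force: [-1.0, -0.6, -1.3]
grip_width: 0.0276
time_s: 6.25
ee_pos: [0.5921, 0.1773, 0.2066]
eef_rot: [-3.14, -0.003, -0.866]
force: [-0.4, 0.2, -0.7]
grip_width: 0.0279
t 6.25 p [0.5921 0.1773 0.2066] rpy [-3.14e+00 -3.00e-03 -8.66e-01] q6 1.099 F [-0.45  0.18 -0.74] M [-0.11   0.156 -0.011] w 0.0279
tool shift [0.2094 0.188  0.0003] turn 0.174
```

```bash
python3 -m handwheel '[[[0,0,0,0.1],[0,0,0,0.03],[0.028,0.0175,0,0],[0.028,0.0175,0,0],[0.028,0.0175,0,0],[0.028,0.0175,0,0],[0.028,0.0175,0,0],[0.028,0.0175,0,0],[0.028,0.0175,0,0],[0,0,0,0]]]'
python3 -c "
from h import *
rel(.5845,-.104,.0255,yaw=-1.04)"
```

```text
time_s: 7.25
ee_pos: [0.5922, -0.0615, 0.2076]
eef_rot: [-3.14, -0.002, -1.005]
force: [0.8, 1.1, -0.7]
grip_width: 0.0279
t 7.25 p [ 0.5922 -0.0615  0.2076] rpy [-3.140e+00 -2.000e-03 -1.005e+00] q6 0.841 F [ 0.79  1.05 -0.72] M [-0.027  0.155  0.014] w 0.0279
tool shift [0.0313 0.0295 0.1821] turn 0.035
```

```bash
python3 -m handwheel '[[[0.015,0.014,0,0.03],[0.013,0.012,0,0],[0,0,0.02,0],[0,0,0.02,0],[0,0,0.02,0],[0,0,0.02,0],[0,0,0.02,0],[0,0,0,0],[0,0,0,0]]]'
python3 - <<'E'
from h import *
rel(.5845,-.104,.0255,yaw=-1.04)
snap('top','t3');snap('side','s3')
t,m=load('top0')
a=cv2.imread('pics/t3.png');b=cv2.imread('pics/s3.png')
cv2.imwrite('pics/c5.png',np.hstack([cv2.resize(a[162:262,300:400],(400,400)),cv2.resize(b[150:250,290:390],(400,400))]))
E
```

```text
time_s: 8.15
ee_pos: [0.5848, -0.0996, 0.1063]
eef_rot: [-3.138, -0.003, -1.03]
force: [1.1, -0.1, -0.5]
grip_width: 0.0277
t 8.15 p [ 0.5848 -0.0996  0.1063] rpy [-3.138e+00 -3.000e-03 -1.030e+00] q6 0.799 F [ 1.07 -0.07 -0.49] M [0.007 0.096 0.055] w 0.0277
tool shift [0.0034 0.0028 0.0808] turn 0.01
```

View pics/c5.png

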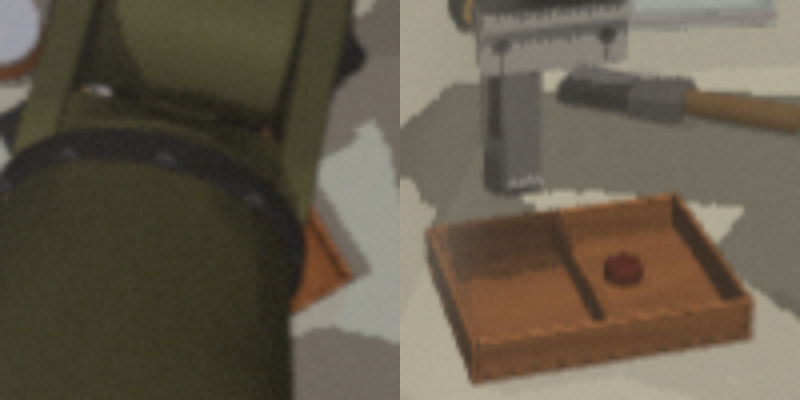

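The side view shows the tool above the empty pocket, with nothing in its way. Descending.

```bash
python3 -m handwheel '[[[0.003,0.003,0,0],[0,0,0.02,0],[0,0,0.02,0],[0,0,0.015,0],[0,0,0.01,0],[0,0,0,0],[0,0,0,0]]]'
python3 -c "
from h import *
rel(.5845,-.104,.026)"
```

```text
time_s: 8.95
ee_pos: [0.5869, -0.1057, 0.0451]
eef_rot: [-3.131, -0.01, -1.03]
force: [0.3, -1.3, -0.5]
grip_width: 0.0276
t 8.95 p [ 0.5869 -0.1057  0.0451] rpy [-3.131 -0.01  -1.03 ] q6 0.79 F [ 0.34 -1.35 -0.5 ] M [-0.066  0.122  0.03 ] w 0.0276
tool shift [-0.0029  0.0014  0.0191] turn None
```

```bash
python3 -m handwheel '[[[-0.001,0,0.006,0],[0,0,0.005,0],[0,0,0.003,0],[0,0,0,0],[0,0,0,0]]]'
python3 -c "
from h import *
rel(.5845,-.104,.026)"
```

```text
time_s: 9.45
ee_pos: [0.5875, -0.105, 0.0317]
eef_rot: [-3.13, -0.012, -1.03]
force: [0.4, -0.1, -0.5]
grip_width: 0.0275
t 9.45 p [ 0.5875 -0.105   0.0317] rpy [-3.13  -0.012 -1.03 ] q6 0.791 F [ 0.44 -0.1  -0.55] M [-0.019  0.157  0.013] w 0.0275
tool shift [-0.0024  0.0021  0.0056] turn None
```

```bash
python3 -m handwheel '[[[0,0,0.002,0],[0,0,0.0015,0],[0,0,0,0]]]'; python3 -m handwheel '[[[0,0,0.001,0],[0,0,0,0]]]'; python3 -m handwheel '[[[0,0,0.0008,0],[0,0,0,0]]]'
python3 -c "
from h import *
rel(.5845,-.104,.026)"
```

```text
time_s: 9.75
ee_pos: [0.5877, -0.1051, 0.0282]
eef_rot: [-3.129, -0.012, -1.03]
force: [0.6, -0.3, -0.5]
grip_width: 0.0277
time_s: 9.95
ee_pos: [0.5877, -0.105, 0.0272]
eef_rot: [-3.129, -0.012, -1.03]
force: [0.1, -0.1, -0.5]
grip_width: 0.0273
time_s: 10.15
ee_pos: [0.5879, -0.1051, 0.0266]
eef_rot: [-3.129, -0.012, -1.03]
force: [-0.1, -0.2, -0.7]
grip_width: 0.0275
t 10.15 p [ 0.5879 -0.1051  0.0266] rpy [-3.129 -0.012 -1.03 ] q6 0.791 F [-0.07 -0.24 -0.69] M [-0.042  0.293  0.007] w 0.0275
tool shift [-0.0027  0.0024  0.0005] turn None
```

```bash
for i in 1; do :; done; python3 -m handwheel '[[[0,0,0.0006,0],[0,0,0,0]]]'; python3 -m handwheel '[[[0,0,0.0006,0],[0,0,0,0]]]'; python3 -m handwheel '[[[0,0,0.0006,0],[0,0,0,0]]]'
```

```text
time_s: 10.35
ee_pos: [0.588, -0.1051, 0.0266]
eef_rot: [-3.129, -0.012, -1.03]
force: [0.2, -0.5, -0.7]
grip_width: 0.0278
time_s: 10.55
ee_pos: [0.5881, -0.105, 0.0266]
eef_rot: [-3.128, -0.013, -1.03]
force: [-0.9, 0.1, 1.0]
grip_width: 0.0279
time_s: 10.75
ee_pos: [0.5882, -0.1051, 0.0265]
eef_rot: [-3.128, -0.013, -1.03]
force: [-1.6, 0.4, 1.8]
grip_width: 0.0274
```

It has touched down: z has stopped at 26.6 mm and the force is rising. Release.

```bash
python3 -m handwheel '[[[0,0,0,0],[0,0,0,0],[0,0,0,0],[0,0,0,0]]]' 0.046 10; python3 -m handwheel '[[[0,0,-0.005,0],[0,0,-0.015,0],[0,0,-0.03,0],[0,0,-0.03,0],[0,0,-0.03,0],[0,0,-0.02,0],[0,0,0,0]]]' 0.046
python3 -c "
from h import *
rel(.5927,.178)"
```

```text
time_s: 11.15
ee_pos: [0.5883, -0.1051, 0.0259]
eef_rot: [-3.128, -0.013, -1.03]
force: [-0.2, -0.4, -0.6]
grip_width: 0.0461
time_s: 11.85
ee_pos: [0.5857, -0.1045, 0.1668]
eef_rot: [-3.126, -0.015, -1.03]
force: [-0.0, -0.5, -0.4]
grip_width: 0.0464
t 11.85 p [ 0.5857 -0.1045  0.1668] rpy [-3.126 -0.015 -1.03 ] q6 0.791 F [-0.03 -0.51 -0.36] M [-0.026  0.092  0.038] w 0.0464
tool shift [-0.2385 -0.1515 -0.0012] turn None
```

```bash
python3 -m handwheel '[[[-0.028,-0.0178,-0.005,0],[-0.028,-0.0178,-0.005,0],[-0.028,-0.0178,-0.005,0],[-0.028,-0.0178,0,0],[-0.028,-0.0178,0,0],[-0.028,-0.0178,0,0],[-0.028,-0.0178,0,0],[-0.02,-0.012,0,0],[0,0,0,-0.14],[0,0,0,-0.14]]]' 0.062
python3 -m handwheel '[[[0,0,0,-0.14],[0,0,0,-0.14],[0,0,0,-0.14],[0,0,0,-0.14],[0,0,0,-0.14],[0,0,0,-0.14],[0,0,0,-0.14],[0,0,0,-0.14],[0,0,0,-0.14],[0,0,0,-0.14]]]'
python3 -m handwheel '[[[0,0,0,-0.14],[0,0,0,-0.14],[0,0,0,-0.14],[0,0,0,-0.14],[0,0,0,-0.14],[0,0,0,-0.14],[0,0,0,-0.14],[0,0,0,-0.14],[0,0,0,-0.14],[0,0,0,-0.14]]]'
python3 - <<'E'
from h import *
rel(.5927,.178,.0735)
snap('top','t4');im,m=snap('wrist','w4'); snap('side','s4')
a=cv2.imread('pics/t4.png');b=cv2.imread('pics/w4.png');c=cv2.imread('pics/s4.png')
print(proj(m,[.5927,.178,.11]),proj(m,[.588,-.105,.026]))
cv2.imwrite('pics/c6.png',np.hstack([cv2.resize(b,(480,300)),cv2.resize(c[190:250,290:386],(320,300-100)).copy() if 0 else cv2.resize(c[190:262,290:367],(320,300))]))
E
```

```text
time_s: 12.85
ee_pos: [0.5887, 0.161, 0.1784]
eef_rot: [-3.134, -0.016, -0.746]
force: [-0.4, 0.1, -0.5]
grip_width: 0.0619
time_s: 13.85
ee_pos: [0.5854, 0.1612, 0.1727]
eef_rot: [3.131, -0.002, 0.715]
force: [-0.6, -0.6, 0.8]
grip_width: 0.0619
time_s: 14.85
ee_pos: [0.5822, 0.1605, 0.1671]
eef_rot: [-3.136, 0.007, 2.176]
force: [-0.1, -0.1, 0.9]
grip_width: 0.0624
t 14.85 p [0.5822 0.1605 0.1671] rpy [-3.136  0.007  2.176] q6 -1.961 F [-0.12 -0.14  0.85] M [ 0.058  0.049 -0.007] w 0.0624
tool shift [0.0091 0.019  0.0935] turn None
[334.70980992 244.32015649] [76.29841691 29.73125403]
```

View pics/c6.png

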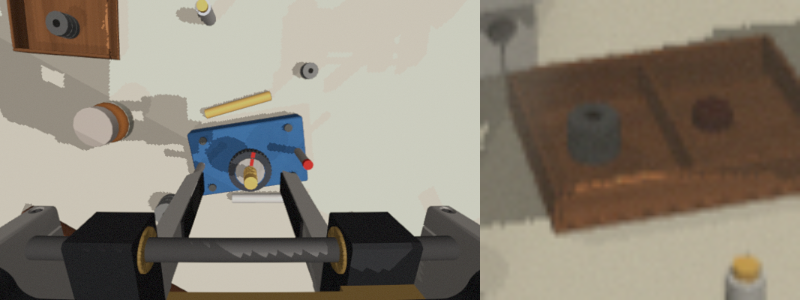

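The cap stands upright in the empty pocket (side crop, 595,130). The stud tip in the wrist view (333,244) matches the projected (335,244). I'll finish the wind-back and centre over the stud.

```bash
python3 -m handwheel '[[[0,0,0,-0.14],[0,0,0,-0.12],[0,0,0,0],[0,0,0,0]]]'
python3 -c "
from h import *
rel(.5927,.178,.0735)"
```

```text
time_s: 15.4
ee_pos: [0.5819, 0.1605, 0.1666]
eef_rot: [-3.134, 0.006, 2.414]
force: [-0.1, 0.4, -0.9]
grip_width: 0.0616
t 15.4 p [0.5819 0.1605 0.1666] rpy [-3.134  0.006  2.414] q6 -2.199 F [-0.13  0.42 -0.85] M [ 0.079  0.038 -0.02 ] w 0.0616
tool shift [0.0041 0.021  0.0929] turn None
```

```bash
python3 -m handwheel '[[[0.002,0.01,0,0],[0.002,0.01,0,0],[0,0,0,0],[0,0,0.015,0],[0,0,0.015,0],[0,0,0,0],[0,0,0,0]]]'
python3 -c "
from h import *
rel(.5927,.178,.0735)"
```

```text
time_s: 16.1
ee_pos: [0.5926, 0.1795, 0.1322]
eef_rot: [-3.133, 0.004, 2.403]
force: [0.4, 0.8, -0.2]
grip_width: 0.0625
t 16.1 p [0.5926 0.1795 0.1322] rpy [-3.133  0.004  2.403] q6 -2.161 F [ 0.36  0.79 -0.18] M [0.02  0.101 0.023] w 0.0625
tool shift [-0.0008 -0.0006  0.0588] turn None
```

```bash
python3 -m handwheel '[[[0,-0.001,0.012,0],[0,0,0.012,0],[0,0,0.012,0],[0,0,0.01,0],[0,0,0.006,0],[0,0,0,0],[0,0,0,0]]]'
python3 -c "
from h import *
rel(.5927,.178,.0735)"
```

```text
time_s: 16.8
ee_pos: [0.5914, 0.1778, 0.0751]
eef_rot: [-3.132, 0.004, 2.402]
force: [-0.2, -0.5, -0.1]
grip_width: 0.0618
t 16.8 p [0.5914 0.1778 0.0751] rpy [-3.132  0.004  2.402] q6 -2.161 F [-0.2  -0.5  -0.13] M [ 0.043 -0.035  0.004] w 0.0618
tool shift [-0.0008  0.001   0.0016] turn None
```

```bash
python3 -m handwheel '[[[-0.001,0.001,0.0015,0],[0,0,0,0],[0,0,0,0],[0,0,0,0],[0,0,0,0]]]' 0.035 15
python3 -c "
from h import *
rel(.5927,.178,.0735)
snap('wrist','w5')"
```

```text
time_s: 17.3
ee_pos: [0.5929, 0.1783, 0.0743]
eef_rot: [-3.133, 0.004, 2.403]
force: [-0.5, 0.1, -2.6]
grip_width: 0.0479
t 17.3 p [0.5929 0.1783 0.0743] rpy [-3.133  0.004  2.403] q6 -2.162 F [-0.51  0.07 -2.59] M [ 0.143  0.04  -0.043] w 0.0479
tool shift [-0.     -0.0004  0.0008] turn None
```

```bash
python3 -m handwheel '[[[0,0,0.0001,0.12],[0,0,0.0001,0.12],[0,0,0.0001,0.12],[0,0,0.0001,0.12],[0,0,0,0.12],[0,0,0.0001,0.12],[0,0,0.0001,0.12],[0,0,0.0001,0.12],[0,0,0.0001,0.12],[0,0,0,0.12]]]'
python3 -c "
from h import *
rel(.5927,.178,.0735)
imaging.camera('top');print(ctrl.get_obs()['moment'].round(3));snap('wrist','w6');rel(.5927,.178)"
```

```text
time_s: 18.35
ee_pos: [0.5931, 0.1777, 0.0738]
eef_rot: [3.14, 0.01, 1.157]
force: [-0.9, 0.7, -2.5]
grip_width: 0.0476
t 18.35 p [0.5931 0.1777 0.0738] rpy [3.14  0.01  1.157] q6 -0.916 F [-0.94  0.65 -2.53] M [0.176 0.164 0.087] w 0.0476
tool shift [ 0.0001 -0.0005  0.0003] turn None
[0.103 0.167 0.041]
t 18.45 p [0.5931 0.1777 0.0737] rpy [3.14 0.01 1.16] q6 -0.919 F [-1.03 -0.19 -1.57] M [0.118 0.189 0.007] w 0.0478
tool shift [ 0.0001 -0.0005 -0.    ] turn None
```

```bash
cat >> h.py <<'E'
def mark(f,c=(.5927,.178),z=.0795):
    im,m=load(f); hsv=cv2.cvtColor(im,cv2.COLOR_BGR2HSV); M=cv2.inRange(hsv,(0,130,70),(8,255,255))|cv2.inRange(hsv,(171,130,70),(180,255,255))
    v,u=np.nonzero(M); P=np.array([onz(m,a,b,z)[:2] for a,b in zip(u,v)])-c if len(u) else np.zeros((0,2))
    r=np.hypot(*P.T); 
    for n,lo,hi in(('core',.008,.0165),('ring',.0165,.026)):
        k=(r>lo)&(r<hi); p=P[k]/r[k][:,None] if k.any() else None
        if k.any(): q=p.mean(0); print(f,n,k.sum(),'ang',np.arctan2(q[1],q[0]).round(3),'conc',np.hypot(*q).round(3))
E
python3 -c "
from h import *
for f in('top0','w1','w4','w5','w6'): mark(f)"
python3 -m handwheel '[[[0,0,0.0001,0.11],[0,0,0.0001,0.11],[0,0,0,0.11],[0,0,0.0001,0.11],[0,0,0,0.11],[0,0,0.0001,0.11],[0,0,0.0001,0.11],[0,0,0,0.11],[0,0,0.0001,0.11]]]'
python3 -c "
from h import *
M=[]
for i in range(3): imaging.camera('top'); M.append(ctrl.get_obs()['moment'][2])
print(np.round(M,3));rel(.5927,.178,.0735);snap('wrist','w7');mark('w7')"
```

```text
top0 core 4 ang -2.721 conc 0.998
top0 ring 4 ang -2.716 conc 0.998
w1 core 19 ang -2.621 conc 0.997
w1 ring 32 ang -2.648 conc 0.998
w4 core 39 ang -2.623 conc 0.996
w4 ring 45 ang -2.657 conc 0.998
w5 core 103 ang -2.648 conc 0.995
w5 ring 104 ang -2.665 conc 0.998
w6 core 97 ang 2.417 conc 0.995
w6 ring 99 ang 2.363 conc 0.998
time_s: 19.35
ee_pos: [0.5927, 0.1774, 0.0733]
eef_rot: [3.132, 0.006, 0.172]
force: [-2.0, 0.1, -0.5]
grip_width: 0.0477
[0.023 0.03  0.008]
t 19.5 p [0.5927 0.1774 0.0733] rpy [3.132 0.006 0.177] q6 0.063 F [-0.81 -0.13 -2.07] M [0.065 0.323 0.008] w 0.0475
tool shift [ 0.0001 -0.0006 -0.0002] turn None
w7 core 96 ang 1.381 conc 0.995
w7 ring 102 ang 1.36 conc 0.998
```

The marks read cleanly: the ring has followed the tool without slipping, and its twist is ≈0. I'll continue in steps small enough that they can't force it, checking the twist after each.

```bash
python3 -m handwheel '[[[0,0,0,0.1],[0,0,0.0001,0.1],[0,0,0,0.1],[0,0,0.0001,0.1]]]'
python3 -c "
from h import *
rel(.5927,.178,.0735);snap('wrist','w8');mark('w8')"
```

```text
time_s: 19.95
ee_pos: [0.5925, 0.1774, 0.0731]
eef_rot: [3.13, 0.002, -0.216]
force: [-2.6, -0.4, -1.0]
grip_width: 0.0479
t 19.95 p [0.5925 0.1774 0.0731] rpy [ 3.13e+00  2.00e-03 -2.16e-01] q6 0.456 F [-2.61 -0.41 -1.04] M [0.103 0.537 0.082] w 0.0479
tool shift [ 0.0001 -0.0006 -0.0004] turn None
w8 core 97 ang 1.003 conc 0.995
w8 ring 103 ang 0.962 conc 0.998
```

```bash
python3 -m handwheel '[[[0,0,0,0.1],[0,0,0.0001,0.1],[0,0,0,0.1],[0,0,0.0001,0.1]]]'
python3 -c "
from h import *
rel(.5927,.178,.0735);snap('wrist','w9');mark('w9')"
```

```text
time_s: 20.4
ee_pos: [0.5923, 0.1774, 0.0729]
eef_rot: [3.13, -0.002, -0.612]
force: [-2.2, 1.3, 0.3]
grip_width: 0.0474
t 20.4 p [0.5923 0.1774 0.0729] rpy [ 3.13e+00 -2.00e-03 -6.12e-01] q6 0.852 F [-2.18  1.32  0.26] M [0.159 0.461 0.067] w 0.0474
tool shift [ 0.     -0.0007 -0.0006] turn None
w9 core 101 ang 0.594 conc 0.995
w9 ring 100 ang 0.558 conc 0.998
```

```bash
python3 -m handwheel '[[[0,0,0,0.1],[0,0,0.0001,0.1],[0,0,0,0.1],[0,0,0.0001,0.1]]]'
python3 -c "
from h import *
rel(.5927,.178,.0735);snap('wrist','w10');mark('w10')"
```

```text
time_s: 20.85
ee_pos: [0.5921, 0.1776, 0.0727]
eef_rot: [3.131, -0.006, -1.004]
force: [-2.7, 1.2, 0.1]
grip_width: 0.0478
t 20.85 p [0.5921 0.1776 0.0727] rpy [ 3.131 -0.006 -1.004] q6 1.244 F [-2.68  1.22  0.1 ] M [0.23  0.477 0.053] w 0.0478
tool shift [-0.     -0.0007 -0.0008] turn None
w10 core 106 ang 0.201 conc 0.995
w10 ring 101 ang 0.166 conc 0.998
```

```bash
python3 -m handwheel '[[[0,0,0,0.1],[0,0,0.0001,0.1],[0,0,0,0.1],[0,0,0.0001,0.1]]]'
python3 -c "
from h import *
rel(.5927,.178,.0735);snap('wrist','w11');mark('w11')"
```

```text
time_s: 21.3
ee_pos: [0.5921, 0.1778, 0.0725]
eef_rot: [3.134, -0.008, -1.393]
force: [-0.8, 1.2, -0.5]
grip_width: 0.0479
t 21.3 p [0.5921 0.1778 0.0725] rpy [ 3.134 -0.008 -1.393] q6 1.633 F [-0.84  1.16 -0.52] M [0.321 0.454 0.014] w 0.0479
tool shift [-0.0001 -0.0006 -0.001 ] turn None
w11 core 105 ang -0.182 conc 0.995
w11 ring 100 ang -0.22 conc 0.998
```

```bash
python3 -m handwheel '[[[0,0,0,0.1],[0,0,0.0001,0.1],[0,0,0,0.1],[0,0,0.0001,0.1]]]'
python3 -c "
from h import *
rel(.5927,.178,.0735);snap('wrist','w12');mark('w12')"
```

```text
time_s: 21.75
ee_pos: [0.5921, 0.178, 0.0724]
eef_rot: [3.138, -0.01, -1.779]
force: [-2.1, 0.5, -0.4]
grip_width: 0.0477
t 21.75 p [0.5921 0.178  0.0724] rpy [ 3.138 -0.01  -1.779] q6 2.019 F [-2.12  0.51 -0.42] M [0.352 0.445 0.036] w 0.0477
tool shift [-0.0001 -0.0006 -0.0012] turn None
w12 core 102 ang -0.558 conc 0.996
w12 ring 103 ang -0.598 conc 0.998
```

```bash
python3 -m handwheel '[[[0,0,0,0.1],[0,0,0.0001,0.1],[0,0,0,0.1],[0,0,0.0001,0.06]]]'
python3 -c "
from h import *
rel(.5927,.178,.0735);snap('wrist','w13');mark('w13')"
```

```text
time_s: 22.2
ee_pos: [0.5922, 0.1782, 0.0722]
eef_rot: [-3.141, -0.01, -2.124]
force: [-2.2, 1.1, -0.1]
grip_width: 0.0474
t 22.2 p [0.5922 0.1782 0.0722] rpy [-3.141 -0.01  -2.124] q6 2.363 F [-2.2   1.09 -0.11] M [0.297 0.397 0.088] w 0.0474
tool shift [-0.0001 -0.0006 -0.0013] turn None
w13 core 101 ang -0.823 conc 0.996
w13 ring 107 ang -0.925 conc 0.998
```

```bash
python3 -m handwheel '[[[0,0,0,0.05],[0,0,0,0.05],[0,0,0,0]]]'
python3 -c "
from h import *
rel(.5927,.178,.0735);snap('wrist','w14');mark('w14')"
```

```text
time_s: 22.55
ee_pos: [0.5922, 0.1782, 0.0722]
eef_rot: [-3.14, -0.01, -2.205]
force: [-2.0, 1.1, -1.0]
grip_width: 0.0477
t 22.55 p [0.5922 0.1782 0.0722] rpy [-3.14  -0.01  -2.205] q6 2.445 F [-2.02  1.1  -1.  ] M [0.244 0.417 0.228] w 0.0477
tool shift [-0.0001 -0.0006 -0.0013] turn None
w14 core 97 ang -0.827 conc 0.996
w14 ring 108 ang -0.992 conc 0.997
```

The core has stopped at −0.825 rad. The twist is about 0.15 and the moment 0.23 N m, so it is seated and right at the tight threshold, but joint 6 is near its limit. I'll regrip further back, confirm tight with some margin, then back off from there.

```bash
python3 -m handwheel '[[[0,0,0,0],[0,0,0,0],[0,0,0,0],[0,0,0,-0.12],[0,0,0,-0.12],[0,0,0,-0.12],[0,0,0,-0.12],[0,0,0,0],[0,0,0,0]]]' 0.06
python3 -c "
from h import *
rel(.5927,.178,.0715);snap('wrist','w15');mark('w15')"
```

```text
time_s: 23.5
ee_pos: [0.5938, 0.1777, 0.0737]
eef_rot: [-3.141, -0.009, -1.695]
force: [0.8, 0.0, -1.1]
grip_width: 0.0601
t 23.5 p [0.5938 0.1777 0.0737] rpy [-3.141 -0.009 -1.695] q6 1.934 F [ 0.85  0.05 -1.07] M [-0.001  0.17  -0.081] w 0.0601
tool shift [-0.0002  0.0012  0.0022] turn None
w15 core 95 ang -0.816 conc 0.996
w15 ring 105 ang -0.806 conc 0.998
```

```bash
python3 -m handwheel '[[[0,0.001,0.001,0],[0,0,0,0],[0,0,0,0],[0,0,0,0],[0,0,0,0]]]' 0.035 18
python3 -m handwheel '[[[0,0,0,0.07],[0,0,0,0.07],[0,0,0,0.07],[0,0,0,0],[0,0,0,0]]]'
python3 -c "
from h import *
rel(.5927,.178,.0715);snap('wrist','w16');mark('w16')"
```

```text
time_s: 24.05
ee_pos: [0.5928, 0.1779, 0.0726]
eef_rot: [-3.141, -0.009, -1.7]
force: [0.1, -0.4, -0.1]
grip_width: 0.0478
time_s: 24.55
ee_pos: [0.5928, 0.1778, 0.0726]
eef_rot: [-3.139, -0.009, -1.915]
force: [0.7, -0.4, -0.3]
grip_width: 0.0472
t 24.55 p [0.5928 0.1778 0.0726] rpy [-3.139 -0.009 -1.915] q6 2.156 F [ 0.71 -0.43 -0.32] M [0.055 0.183 0.258] w 0.0472
tool shift [-0.0001  0.0001  0.0011] turn None
w16 core 97 ang -0.816 conc 0.996
w16 ring 110 ang -0.997 conc 0.997
```

```bash
python3 -m handwheel '[[[0,0,0,0.08],[0,0,0,0],[0,0,0,0]]]'
python3 -c "
from h import *
rel(.5927,.178,.0715);snap('wrist','w17');mark('w17')"
```

```text
time_s: 24.9
ee_pos: [0.5928, 0.1778, 0.0726]
eef_rot: [-3.138, -0.009, -1.991]
force: [-0.8, -0.0, 0.4]
grip_width: 0.0472
t 24.9 p [0.5928 0.1778 0.0726] rpy [-3.138 -0.009 -1.991] q6 2.231 F [-0.78 -0.02  0.4 ] M [0.04  0.17  0.314] w 0.0472
tool shift [-0.0001  0.0001  0.0011] turn None
w17 core 99 ang -0.822 conc 0.996
w17 ring 108 ang -1.061 conc 0.996
```

It's tight: 0.31 N m, twist ≈0.25, and the core isn't moving. Backing off now, first stroke.

```bash
python3 -m handwheel '[[[0,0,0,-0.14],[0,0,0,-0.14],[0,0,0,-0.14],[0,0,-0.0001,-0.14],[0,0,0,-0.14],[0,0,-0.0001,-0.14],[0,0,-0.0001,-0.14],[0,0,0,-0.14],[0,0,-0.0001,-0.14],[0,0,-0.0001,-0.14]]]'
python3 -c "
from h import *
rel(.5927,.178,.0715);snap('wrist','w18');mark('w18')"
```

```text
time_s: 25.95
ee_pos: [0.5927, 0.1781, 0.0732]
eef_rot: [3.135, -0.003, -0.521]
force: [0.2, 0.0, 0.3]
grip_width: 0.0478
t 25.95 p [0.5927 0.1781 0.0732] rpy [ 3.135e+00 -3.000e-03 -5.210e-01] q6 0.761 F [0.17 0.02 0.33] M [-0.006  0.069 -0.057] w 0.0478
tool shift [0.     0.0001 0.0017] turn None
w18 core 104 ang 0.254 conc 0.995
w18 ring 100 ang 0.346 conc 0.998
```

```bash
python3 -m handwheel '[[[0,0,0,-0.14],[0,0,-0.0001,-0.14],[0,0,-0.0001,-0.14],[0,0,0,-0.14],[0,0,-0.0001,-0.14],[0,0,-0.0001,-0.14],[0,0,0,-0.14],[0,0,-0.0001,-0.14],[0,0,-0.0001,-0.14],[0,0,0,-0.14]]]'
python3 -m handwheel '[[[0,0,0,-0.14],[0,0,-0.0001,-0.14],[0,0,-0.0001,-0.14],[0,0,0,-0.14],[0,0,-0.0001,-0.14],[0,0,-0.0001,-0.14],[0,0,0,-0.14],[0,0,-0.0001,-0.14],[0,0,-0.0001,-0.14],[0,0,0,-0.08],[0,0,0,0]]]' 2>&1 | tail -3
python3 -c "
from h import *
rel(.5927,.178,.0715);snap('wrist','w19');mark('w19')"
```

```text
time_s: 27.0
ee_pos: [0.5924, 0.1781, 0.0738]
eef_rot: [3.139, 0.006, 0.915]
force: [-0.7, -0.9, 1.5]
grip_width: 0.0476
invalid input at $[0]: expected 1 to 10 rows
t 27.0 p [0.5924 0.1781 0.0738] rpy [3.139 0.006 0.915] q6 -0.677 F [-0.72 -0.95  1.51] M [ 0.094  0.08  -0.021] w 0.0476
tool shift [0.0001 0.0002 0.0023] turn None
w19 core 93 ang 1.723 conc 0.995
w19 ring 101 ang 1.806 conc 0.998
```

```bash
python3 -m handwheel '[[[0,0,0,-0.14],[0,0,-0.0001,-0.14],[0,0,-0.0001,-0.14],[0,0,0,-0.14],[0,0,-0.0001,-0.14],[0,0,-0.0001,-0.14],[0,0,0,-0.14],[0,0,-0.0001,-0.14],[0,0,-0.0001,-0.14],[0,0,0,-0.08]]]'
python3 -m handwheel '[[[0,0,0,0],[0,0,0,0]]]'
python3 -c "
from h import *
rel(.5927,.178,.0715);snap('wrist','w20');mark('w20')"
```

```text
time_s: 28.05
ee_pos: [0.5924, 0.1778, 0.0745]
eef_rot: [-3.137, 0.002, 2.265]
force: [-0.3, -0.7, 0.0]
grip_width: 0.0476
time_s: 28.25
ee_pos: [0.5924, 0.1778, 0.0745]
eef_rot: [-3.137, 0.002, 2.257]
force: [0.2, 0.6, -1.0]
grip_width: 0.0475
t 28.25 p [0.5924 0.1778 0.0745] rpy [-3.137e+00  2.000e-03  2.257e+00] q6 -2.021 F [ 0.21  0.6  -0.98] M [0.17  0.068 0.013] w 0.0475
tool shift [-0.      0.0004  0.003 ] turn None
w20 core 102 ang -3.141 conc 0.995
w20 ring 102 ang -3.113 conc 0.998
```

The core needs another 2.29 rad counter-clockwise. I'll regrip for the second stroke.

```bash
python3 -m handwheel '[[[0,0,0,0],[0,0,0,0],[0,0,0,0],[0,0,0,0.14],[0,0,0,0.14],[0,0,0,0.14],[0,0,0,0.14],[0,0,0,0.14],[0,0,0,0.14],[0,0,0,0.14]]]' 0.06
python3 -m handwheel '[[[0,0,0,0.14],[0,0,0,0.14],[0,0,0,0.14],[0,0,0,0.14],[0,0,0,0.14],[0,0,0,0.14],[0,0,0,0.14],[0,0,0,0.14],[0,0,0,0.14],[0,0,0,0.14]]]'
python3 -m handwheel '[[[0,0,0,0.1],[0,0,0,0],[0,0,0,0]]]'
python3 -c "
from h import *
rel(.5927,.178,.0735);snap('wrist','w21');mark('w21')"
```

```text
time_s: 29.3
ee_pos: [0.5925, 0.1778, 0.0745]
eef_rot: [-3.141, 0.005, 1.231]
force: [1.2, 0.0, 0.8]
grip_width: 0.0599
time_s: 30.3
ee_pos: [0.5926, 0.1778, 0.0745]
eef_rot: [3.136, 0.0, -0.236]
force: [-0.3, -0.0, -0.7]
grip_width: 0.0603
time_s: 30.6
ee_pos: [0.5926, 0.1779, 0.0745]
eef_rot: [3.136, -0.0, -0.343]
force: [0.4, 0.2, 0.1]
grip_width: 0.0599
t 30.6 p [0.5926 0.1779 0.0745] rpy [ 3.136 -0.    -0.343] q6 0.579 F [0.43 0.18 0.14] M [-0.036  0.063  0.018] w 0.0599
tool shift [ 0.0001 -0.0002  0.001 ] turn None
w21 core 94 ang -3.054 conc 0.996
w21 ring 86 ang -3.099 conc 0.998
```

```bash
python3 -m handwheel '[[[0,0,0,0],[0,0,0,0],[0,0,0,0],[0,0,0,0],[0,0,0,0],[0,0,-0.0001,-0.14],[0,0,0,-0.14],[0,0,-0.0001,-0.14],[0,0,0,-0.14],[0,0,-0.0001,-0.14]]]' 0.035 18
python3 -m handwheel '[[[0,0,-0.0001,-0.14],[0,0,-0.0001,-0.14],[0,0,0,-0.14],[0,0,-0.0001,-0.14],[0,0,-0.0001,-0.14],[0,0,0,-0.14],[0,0,-0.0001,-0.14],[0,0,-0.0001,-0.14],[0,0,0,-0.05],[0,0,0,0]]]'
python3 -c "
from h import *
rel(.5927,.178,.0735);snap('wrist','w22');mark('w22',z=.081)"
```

```text
time_s: 31.65
ee_pos: [0.5926, 0.1779, 0.0748]
eef_rot: [3.138, 0.003, 0.386]
force: [0.6, 0.0, -0.4]
grip_width: 0.0475
time_s: 32.65
ee_pos: [0.5926, 0.1779, 0.0754]
eef_rot: [-3.14, 0.004, 1.611]
force: [-0.4, -0.7, 0.5]
grip_width: 0.0472
t 32.65 p [0.5926 0.1779 0.0754] rpy [-3.14   0.004  1.611] q6 -1.375 F [-0.37 -0.67  0.54] M [ 0.017  0.056 -0.054] w 0.0472
tool shift [0.0001 0.0001 0.0019] turn None
w22 core 93 ang -1.246 conc 0.996
w22 ring 96 ang -1.207 conc 0.998
```

```bash
python3 -m handwheel '[[[0,0,-0.0001,-0.13],[0,0,0,-0.13],[0,0,-0.0001,-0.13],[0,0,0,0],[0,0,0,0]]]'
python3 -c "
from h import *
rel(.5927,.178,.0735);snap('wrist','w23');mark('w23',z=.081)"
```

```text
time_s: 33.2
ee_pos: [0.5926, 0.178, 0.0756]
eef_rot: [-3.138, 0.003, 2.0]
force: [-0.8, 0.8, 0.6]
grip_width: 0.0471
t 33.2 p [0.5926 0.178  0.0756] rpy [-3.138e+00  3.000e-03  2.000e+00] q6 -1.764 F [-0.78  0.8   0.6 ] M [ 0.143  0.05  -0.032] w 0.0471
tool shift [-0.      0.0001  0.0021] turn None
w23 core 94 ang -0.846 conc 0.995
w23 ring 92 ang -0.824 conc 0.998
```

The core mark is back at its seat angle (−0.846 against −0.82). Summing the tool angles gives 6.59 − 0.25 wind-up − ~0.05 ≈ 6.29 rad, which agrees. Release and retreat.

```bash
python3 -m handwheel '[[[0,0,0,0],[0,0,0,0],[0,0,0,0],[0,0,-0.01,0],[0,0,-0.02,0],[0,0,-0.03,0],[0,0,-0.03,0],[0,0,-0.03,0],[0,0,-0.01,0],[0,0,0,0]]]' 0.062
python3 - <<'E'
from h import *
rel(.5927,.178,.0735);snap('wrist','w24');mark('w24',z=.081);snap('side','s24');mark('s24',z=.081)
b=cv2.imread('pics/w24.png');c=cv2.imread('pics/s24.png')
cv2.imwrite('pics/c7.png',np.hstack([cv2.resize(b,(400,250)),cv2.resize(c[130:380,150:550],(400,250))]))
E
```

```text
time_s: 34.25
ee_pos: [0.5924, 0.1784, 0.2134]
eef_rot: [-3.139, 0.003, 1.991]
force: [-0.2, -0.3, 0.5]
grip_width: 0.0616
t 34.25 p [0.5924 0.1784 0.2134] rpy [-3.139e+00  3.000e-03  1.991e+00] q6 -1.755 F [-0.19 -0.31  0.53] M [0.1   0.008 0.   ] w 0.0616
tool shift [0.     0.0005 0.1399] turn None
w24 core 32 ang -0.853 conc 0.996
w24 ring 35 ang -0.861 conc 0.998
```

View pics/c7.png

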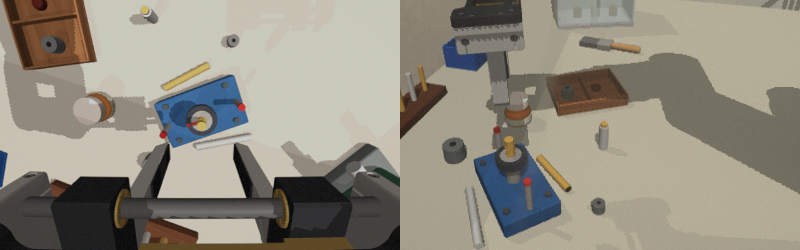

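The cap stands in the empty pocket (wrist crop 52,45; side crop 567,92). The gauge is free on the stud with its marks in line at about −0.85, the arm is clear, and everything else is where it was. Handing in.

```bash
python3 -c "
from station import ctrl
print(ctrl.hand_in())"
```

```text
the job is handed in; nothing more can be done
None
```

The job is done and handed in at 34 s of the 72 s allowed; no verdict was reported.

- **Cap:** I lifted it off the stud and set it down open side down in the empty pocket, letting go only once it touched the floor. The last pictures show it standing there, about 4 mm from the pocket's centre by the tool position.
- **Gauge:** I screwed it down until the core stopped and the ring went tight, at about 0.31 N m and 0.25 rad of twist, well below forcing it. I then backed it off in two strokes and let go.
- **One-turn check:** the core's mark ended at −0.853 rad, against −0.82 when seated. That puts it about 0.03 rad (2°) short of one full turn. Adding up the tool's rotation gave about 6.29 rad, which agrees within reading error.
- **Tightening took two grips:** the first one ended right at the tight threshold with joint 6 near its limit. I regripped and went tight again with more margin before backing off.
- **Other checks:** the arm was clear of everything, and the other objects looked to be where they started. The final side view gave no mark reading, so the last angle comes from the wrist camera alone.

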